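# Release the blue knife box's cassette with the release rod

### The arm

A 7-joint arm with a two-finger parallel gripper is mounted at the origin on the work surface. World frame = base frame: x ahead of the robot, y to its left, z up, the work surface at z = 0. Lengths are in m, angles in rad, forces in N, time in s.
With the tool pointing down it reaches from about 0.425 to 0.925 m from the base axis. Payload 6.8 kg.
Tool frame: the origin (TCP) lies on the mounting face of the last link; the fingertips stand 173 mm ahead of it and the grasp point (between the pads) lies 155 mm ahead of it (grip_point_offset is the distance from the TCP to the grasp point, in m); x points along the fingers, z is the direction in which the jaws open and shut, and the axes are right-handed (so a half turn about x gives the same grasp; the last joint's range is limited). The gripper opens to 85 mm and grips with 20 to 120 N. Pads are 22 mm wide; open, the fingers measure 114 mm over their backs; the gripper's body (76 mm by 85 mm) begins 54 mm behind the grasp point. The pads swing forward as they close: fully open they stand 13 mm farther back than shut.
Start: joints at [-1.401, 0.477, 0.022, 1.555, -0.011, 1.109, -0.083], TCP at [0.185, 0.649, 0.405] pointing down, gripper open.
Joint ranges: [-2.96, 2.96], [-0.34, 2.1], [-1.41, 1.46], [0.24, 2.44], [-1.37, 4.51], [0.17, 1.92], [-2.96, 2.96]. Speed limits (rad/s): [2.39, 2.39, 3.14, 3.14, 3.14, 3.14, 3.14].

### API

Orientations are given as a rotation vector (axis times angle).
In Python, from bench import * gives the robot as it stands. The module is installed in compiled form; this text tells all that it offers.
- The arm moves only by the tool servo_tool, never from a script. Its argument "motion" is a list of rows, each a list of 5 numbers: the shift along the tool's x, y, z in m, then the turn about the tool's x in degrees, then the gripper command: -1 is fully open, 1 is shut, values between are in proportion. In form: [[dx, dy, dz, turn, fingers], ...]. A call has 1 to 8 rows; each row is the pose to reach, as a shift and turn from the pose measured when the call began, along the tool's axes at that moment; what a row does not reach only later rows make up. A row lasts 1/10 s, in which the tool goes at most 50 mm and 8.59 degrees, less where a joint would pass 70% of its speed; a pose out of reach is approached as far as the arm can. A call with a gripper value outside its range is refused whole. The fingers move at their own pace and stop on an object; "force" is the grip in N (left out, the last holds). Time passes only in rows, so rows that repeat a pose let the fingers close. It gives the time, the measured TCP pose, the force and the opening at its end, in the units of the state.
- get_obs(): the state, without advancing time (a new reading comes with each control period).
- grab_frame(name): name is "scene" or "top" or "wrist"; returns the picture (384x512x3 uint8, red, green, blue); there is no depth.
- camera_params(name): a dict with "mtx" (3x3 intrinsics, pixels), "world_to_cam" (4x4, takes a point from world to camera coordinates); the wrist camera has in their place "T_tool_cam" (4x4, takes a point from camera to tool coordinates, whose origin is the TCP and whose axes are the tool frame's). Camera axes: x right, y down, z forward; pixel columns grow to the right and rows downward; lengths in m; the calibration is good to about 2 mm. A picture is of the moment at which its call begins: read the wrist's pose just before it. camera_params takes no time and is no camera call.
- hand_in(): hands the job in, once; it reports no verdict.
The state is a dict: "clock": time; "joints": joint angles; "qvel": joint speeds; "tau": joint torques, N m; "tcp_pos": TCP position; "orientation": TCP orientation; "contact_force": force on the tool from outside, world axes, zero at the start; "moment": the same for the moment, N m; "grip_width": finger opening in m.
Only numpy, scipy, OpenCV 4.12 (cv2) and the standard library are available. Lean on these libraries where they do the work, as an engineer would, in place of code of your own. Each camera call takes 0.05 s, during which the arm holds its last target. There are 200 camera calls.

### The job

Take the orange-handled release rod out of its wooden stand and push it down through the yellow-rimmed slot on top of the blue knife box until the latch tab inside is fully down and the knife cassette stands out at the front. Then put the rod back upright in the hole of the stand it came from. Leave the latch of the white knife box alone.

Things in the scene. Friction and masses are not known exactly. Their poses are not given: they have to be found in the camera images.
- rod: Loose rod, 105-210 g, upright: steel shank 10 mm dia x 90, round steel collar 46 dia x 8, round orange handle 26 dia x 60 on top. Origin: centre of the shank's bottom tip, z up. At the start it is centred in the 26 mm square through hole of a fixed wooden stand (80 x 80, 100 mm high), collar on the stand's top, tip 10 mm above the table. A like stand holds a dark-handled brass tool: not wanted.
- blue_box: Blue housing fixed to the table, 150 x 150, 90 mm high (rollers at the rear edge: 110). Origin: centre of its underside, z up, front (cassette side) along -x. Slot: a straight upright shaft centred in the top, yellow rim, 28 mm along x, 60 along y. The orange tab fills the shaft's bottom; its top face lies 35 mm below the box's top (55 mm above the table) until pressed.
- blue_box_tab (a joint): Travel of the blue box's latch tab, m: 0 up as found, 0.014 fully down at its stop; grows as it is pushed straight down. It resists with about 5 N and stays where it is pushed to. It drives the aluminium-fronted knife cassette out of the box's front by twice its travel (28 mm when fully down).
- white_box_tab (a joint): Travel of the latch tab in the white knife box, which is otherwise the same as the blue one: 0 up; must stay up.
Things that resemble listed ones, but are neither listed nor needed, are in the scene too. What is shaped like the rod but purple is not meant.

How it is judged:
On the way:
1. with the rod's shank inside the blue box's slot, its latch tab is pushed fully down (value of joint blue_box_tab above 0.011 m and z of rod in the frame of blue_box below 0.06 m and x of rod in the frame of blue_box between -0.018 and 0.018 m and y of rod in the frame of blue_box between -0.034 and 0.034 m), for 0.1 s.
At the end, for the whole second after the job is handed in: The blue box's latch tab is down (more than 11 mm of its 14 mm), the white box's tab is up (less than 4 mm), and the rod is back at rest in its own stand, collar on the block, within 20 mm of where it started and within about 10 degrees of upright (value of joint blue_box_tab above 0.011 m and value of joint white_box_tab below 0.004 m and distance of rod from where it was at the start of the episode below 0.02 m and angle between rod's own z axis and vertical below 0.17 rad and linear speed of rod below 0.02 m/s); the robot touches nothing.
It fails at once if the white box's latch tab is pressed (value of joint white_box_tab above 0.004 m).
It also fails if it takes over 54 s, if anything falls off the work surface, if the arm or the gripper's body presses on something with over 40 N, if the wrist force passes 120 N, or if a joint passes its speed limit or range.

## Working session

There is one attempt and no reset: what is moved stays moved. The work goes in short steps, Python scripts to look and compute and a tool call to move; the robot and the scene stay as the last step left them, time stands still between calls to the robot, and variables do not carry over. Pictures are saved under pics/ and viewed, about 8 in all and at most 12, crops included, and the job is handed in when it is done.

Besides the shell and the picture viewer there is one more tool, called after "Emit:" as name(argument=value, ...), one argument or row to a line, values as JSON. servo_tool: Moves the arm, as the interface text tells. Its arguments: {"type":"object","properties":{"motion":{"type":"array","items":{"type":"array","items":{"type":"number"}}},"force":{"type":"number"}},"required":["motion"]}

```bash
mkdir -p pics
cat > h.py <<'E'
from bench import *
import numpy as np, cv2
from scipy.spatial.transform import Rotation as R
def cam(name,obs=None):
    p=camera_params(name); K=np.array(p["mtx"])
    if name=="wrist":
        T=np.eye(4);T[:3,:3]=R.from_rotvec(obs["orientation"]).as_matrix();T[:3,3]=obs["tcp_pos"]
        return K,T@np.array(p["T_tool_cam"])
    return K,np.linalg.inv(np.array(p["world_to_cam"]))
def ray(K,T,uv,z):
    d=T[:3,:3]@np.linalg.solve(K,[uv[0],uv[1],1.]);o=T[:3,3]
    return o+d*(z-o[2])/d[2]
def proj(K,T,P):
    c=np.linalg.inv(T)@np.append(P,1);q=K@c[:3];return q[:2]/q[2]
def save(n,im,s=1):
    cv2.imwrite(n,cv2.resize(im[:,:,::-1],None,fx=s,fy=s,interpolation=cv2.INTER_CUBIC))
E
python3 - <<'E'
from h import *
o=get_obs();print(o["clock"],o["tcp_pos"],R.from_rotvec(o["orientation"]).as_matrix().round(3),o["grip_width"])
a=grab_frame("top");b=grab_frame("scene")
np.save("top0.npy",a);np.save("scene0.npy",b)
save("pics/top.png",a,1.5);save("pics/scene.png",b,1.5)
for n in("top","scene"):
    K,T=cam(n);print(n,K.round(1).tolist(),T.round(3).tolist())
E
```

```text
0.0 [0.18503265 0.64886854 0.40371067] [[-0.    -0.962  0.274]
 [-0.002  0.274  0.962]
 [-1.    -0.    -0.002]] 0.08563135299107072
top [[490.8, 0.0, 260.7], [0.0, 490.8, 195.2], [0.0, 0.0, 1.0]] [[0.023, -0.985, 0.173, 0.315], [-0.999, -0.028, -0.025, -0.017], [0.03, -0.172, -0.985, 1.467], [0.0, 0.0, 0.0, 1.0]]
scene [[422.2, 0.0, 252.7], [0.0, 422.2, 186.7], [0.0, 0.0, 1.0]] [[0.622, 0.634, -0.46, 1.031], [0.783, -0.505, 0.363, -0.386], [-0.002, -0.586, -0.81, 0.889], [0.0, 0.0, 0.0, 1.0]]
```

View pics/top.png

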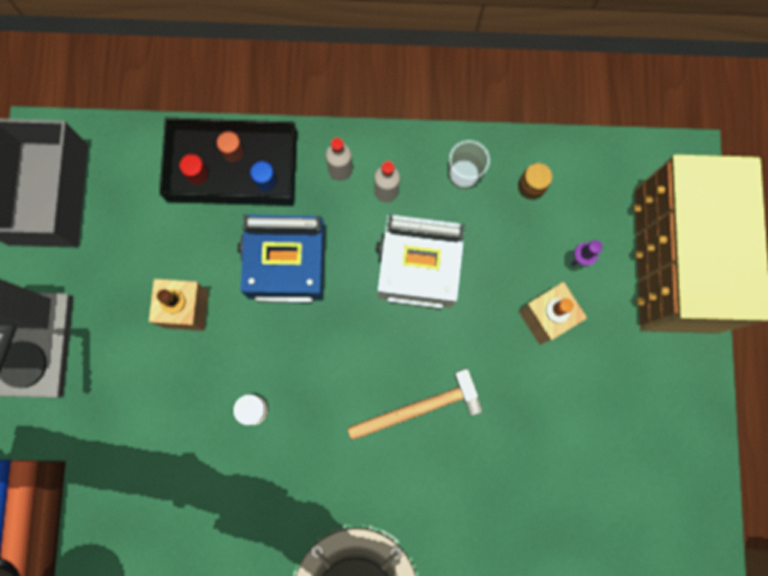

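View pics/scene.png

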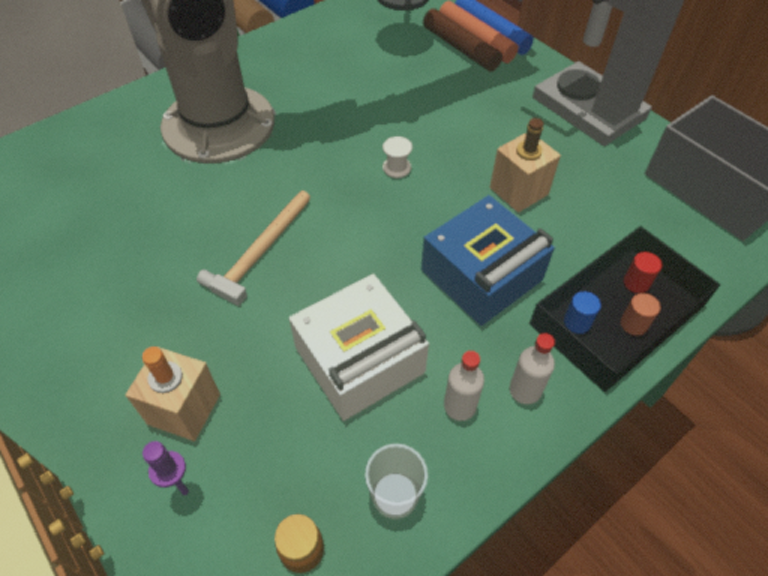

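```bash
cat > m.py <<'E'
from h import *
def big(m,near=None):
    cs,_=cv2.findContours(m.astype(np.uint8),cv2.RETR_EXTERNAL,cv2.CHAIN_APPROX_NONE)
    return sorted(cs,key=cv2.contourArea)[::-1]
wins={"top":dict(blue=(155,140,220,205),white=(248,140,312,210),stand=(345,185,393,232),purple=(375,155,405,180)),
 "scene":dict(blue=(275,130,370,215),white=(190,182,290,278),stand=(83,228,148,294),purple=(93,290,127,332))}
for n in("top","scene"):
    im=np.load(n+"0.npy");K,T=cam(n);hsv=cv2.cvtColor(im,cv2.COLOR_RGB2HSV)
    H,S,V=[hsv[:,:,i].astype(int) for i in range(3)]
    def crop(m,w):
        z=np.zeros_like(m);z[w[1]:w[3],w[0]:w[2]]=m[w[1]:w[3],w[0]:w[2]];return z
    for b in("blue","white"):
        c=big(crop((H>=23)&(H<=34)&(S>110)&(V>110),wins[n][b]))[0]
        pts=np.array([ray(K,T,p,0.09)[:2] for p in c[:,0]],np.float32)
        r=cv2.minAreaRect(pts);print(n,b,"rim",np.round(r[0],4),np.round(r[1],4),round(r[2],1))
    w=wins[n]["stand"]
    c=big(crop((H>=5)&(H<=16)&(S>190)&(V>120),w))[0]
    print(n,"handle bbox",cv2.boundingRect(c),"centroid at .138",ray(K,T,c[:,0].mean(0),.138).round(4))
    c=big(crop((S<70)&(V>130),w))[0]; pts=np.array([ray(K,T,p,.108)[:2] for p in c[:,0]],np.float32)
    print(n,"collar",cv2.minEnclosingCircle(pts))
    c=big(crop((H>=8)&(H<=24)&(S>60)&(V>175)|(S<70)&(V>130)|(H<=16)&(S>190)&(V>120),w))[0]
    pts=np.array([ray(K,T,p,.1)[:2] for p in c[:,0]],np.float32);print(n,"stand",cv2.minAreaRect(pts))
    c=big(crop((H>=130)&(H<=165)&(S>80),wins[n]["purple"]))[0];print(n,"purple",c[:,0].mean(0), ray(K,T,c[:,0].mean(0),.1).round(3))
t=np.load("top0.npy")[140:240,330:420];s=np.load("scene0.npy")[220:340,75:165]
save("pics/crop.png",np.hstack([cv2.resize(t,(360,400)),cv2.resize(s,(300,400))]))
E
python3 m.py
```

```text
top blue rim [0.6285 0.1601] [0.0381 0.0689] 1.7
top white rim [ 0.6284 -0.1089] [0.0674 0.0355] 84.4
top handle bbox (372, 200, 9, 5) centroid at .138 [ 0.5385 -0.3726  0.138 ]
top collar ((0.5303318500518799, -0.3654913306236267), 0.02454734966158867)
top stand ((0.531188428401947, -0.369067907333374), (0.07842589169740677, 0.07502200454473495), 33.204933166503906)
top purple [391.44897959 168.02040816] [ 0.645 -0.427  0.1  ]
scene blue rim [0.6285 0.1596] [0.0382 0.0702] 1.2
scene white rim [ 0.6298 -0.109 ] [0.0679 0.0357] 83.1Traceback (most recent call last):
  File "m.py", line 17, in <module>
    c=big(crop((H>=5)&(H<=16)&(S>190)&(V>120),w))[0]
      ~~~~~~~~~~~~~~~~~~~~~~~~~~~~~~~~~~~~~~~~~~~^^^
IndexError: list index out of range
```

```bash
sed -i 's/S>190)&(V>120)/S>165)\&(V>90)/g' m.py; python3 m.py | grep -v rim
```

```text
top handle bbox (370, 200, 12, 9) centroid at .138 [ 0.5322 -0.3697  0.138 ]
top collar ((0.5303318500518799, -0.3654913306236267), 0.02454734966158867)
top stand ((0.531188428401947, -0.369067907333374), (0.07842589169740677, 0.07502200454473495), 33.204933166503906)
top purple [391.44897959 168.02040816] [ 0.645 -0.427  0.1  ]
scene handle bbox (107, 236, 1, 1) centroid at .138 [ 0.5181 -0.3567  0.138 ]
scene collar ((0.5401309728622437, -0.3638625144958496), 0.03251253440976143)
scene stand ((0.5262210965156555, -0.3702165186405182), (0.0973387286067009, 0.08646600693464279), 32.57725143432617)
scene purple [108.744 309.488] [ 0.639 -0.427  0.1  ]
```

Run:
```python
from h import *
t=np.load("top0.npy")[140:240,330:420];s=np.load("scene0.npy")[220:340,75:165]
save("pics/crop.png",np.hstack([cv2.resize(t,(360,400)),cv2.resize(s,(300,400))]))
```

```text
(no output)
```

View pics/crop.png

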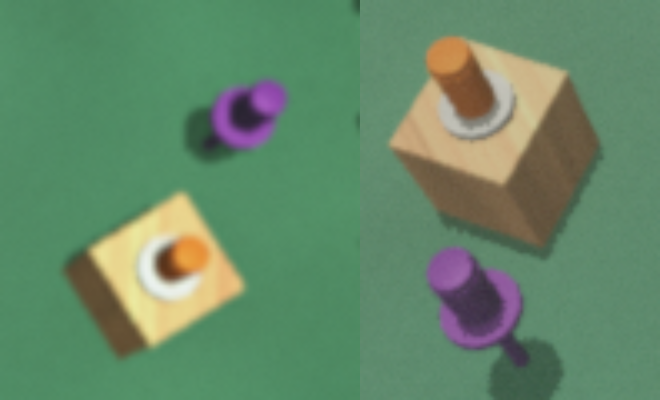

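The candidates in the top view are:
- orange-handled rod at (375,205)
- dark brass tool at (113,200)
- purple look-alike at (391,168)

The orange-handled one in its wooden stand fits the description, and the crop confirms it. The rod is at about (0.531, -0.367). The blue slot, left box in the top view, is at about (0.6285, 0.160).

Emit:
servo_tool(
  motion=[
    [0,-0.385,-0.2,0,-1],
    [0,-0.385,-0.2,0,-1],
    [0,-0.385,-0.2,0,-1],
    [0,-0.385,-0.2,0,-1],
    [0,-0.385,-0.2,0,-1],
    [0,-0.385,-0.2,0,-1],
    [0,-0.385,-0.2,0,-1],
    [0,-0.385,-0.2,0,-1],
  ],
  force=60,
)

```text
clock: 0.9
tcp_pos: [0.4768, 0.3726, 0.404]
orientation: [-1.003, 1.33, 1.002]
contact_force: [0.5, 0.6, -0.5]
grip_width: 0.0854
```

Emit:
servo_tool(
  motion=[
    [0,-0.166,-0.369,0,-1],
    [0,-0.166,-0.369,0,-1],
    [0,-0.166,-0.369,0,-1],
    [0,-0.166,-0.369,0,-1],
    [0,-0.166,-0.369,0,-1],
    [0,-0.166,-0.369,0,-1],
    [0,-0.166,-0.369,0,-1],
    [0,-0.166,-0.369,0,-1],
  ],
)

```text
clock: 1.7
tcp_pos: [0.5341, -0.0234, 0.4046]
orientation: [-1.003, 1.33, 1.002]
contact_force: [-0.2, 0.7, -0.4]
grip_width: 0.0855
```

Emit:
servo_tool(
  motion=[
    [0,-0.091,-0.332,0,-1],
    [0,-0.091,-0.332,0,-1],
    [0,-0.091,-0.332,0,-1],
    [0,-0.091,-0.332,0,-1],
    [0,-0.091,-0.332,0,-1],
    [0,-0.091,-0.332,0,-1],
    [0,-0.091,-0.332,0,-1],
    [0,-0.091,-0.332,0,-1],
  ],
)

```text
clock: 2.5
tcp_pos: [0.5276, -0.3749, 0.4051]
orientation: [-0.999, 1.338, 0.993]
contact_force: [-0.2, 0.2, 1.1]
grip_width: 0.0851
```

Run:
```python
from h import *
o=get_obs();im=grab_frame("wrist");np.save("w0.npy",im);save("pics/w0.png",im,1.5)
K,T=cam("wrist",o);print(o["tcp_pos"],T.round(3).tolist(),proj(K,T,[.531,-.367,.168]),proj(K,T,[.531,-.367,.108]))
```

```text
[ 0.52763178 -0.37489729  0.40508295] [[0.284, 0.92, 0.271, 0.457], [0.959, -0.27, -0.087, -0.354], [-0.007, 0.284, -0.959, 0.375], [0.0, 0.0, 0.0, 1.0]] [274.39066719 211.1536003 ] [271.67679871 187.25902159]
```

View pics/w0.png

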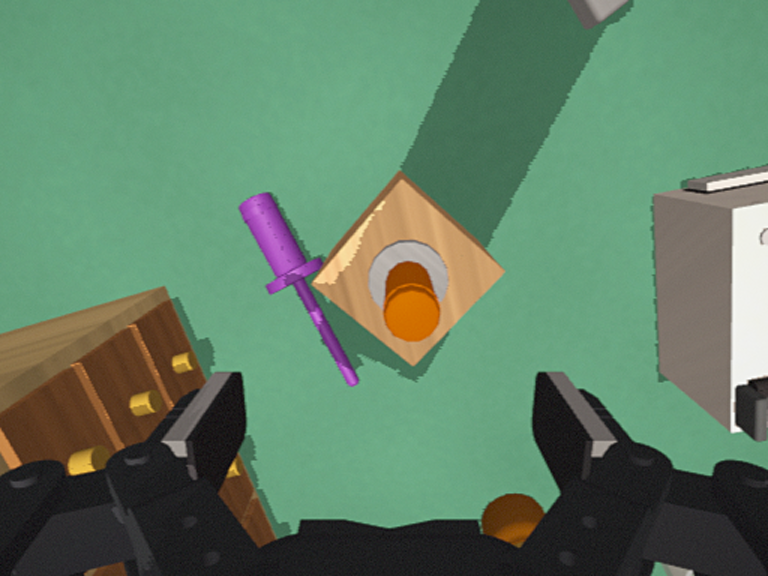

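The purple look-alike is now lying on the table at about (300,290) in the picture. My fingertips stayed above 0.23 m, so I did not touch it. The orange rod is upright, with its handle top at (412,313) in the enlarged picture. That is within 1–2 mm of the prediction.

Emit:
servo_tool(
  motion=[
    [0.03,0,0.008,0,-1],
    [0.05,0,0.008,0,-1],
    [0.05,0,0.008,0,-1],
    [0.05,0,0.008,0,-1],
  ],
)

```text
clock: 2.95
tcp_pos: [0.5314, -0.3631, 0.3548]
orientation: [-1.0, 1.334, 0.999]
contact_force: [-0.3, -0.3, 1.1]
grip_width: 0.0857
```

Run:
```python
from h import *
o=get_obs();im=grab_frame("wrist")
K,T=cam("wrist",o);M=R.from_rotvec(o["orientation"]).as_matrix();print(o["tcp_pos"],M.round(4).tolist())
hsv=cv2.cvtColor(im,cv2.COLOR_RGB2HSV).astype(int);H,S,V=hsv[...,0],hsv[...,1],hsv[...,2]
m=((H>=5)&(H<=16)&(S>200)&(V>185)).astype(np.uint8)
c=max(cv2.findContours(m,0,1)[0],key=cv2.contourArea);P=np.array([ray(K,T,p,.168)[:2] for p in c[:,0]],np.float32)
ctr,r=cv2.minEnclosingCircle(P);print("handle top",ctr,r)
g=np.array(o["tcp_pos"])+.155*M[:,0];print("grip",g,"tool shift",M.T@(np.array([*ctr,.14])-g))
```

```text
[ 0.53139043 -0.36309621  0.35480734] [[-0.003, -0.9603, 0.2788], [-0.0029, 0.2788, 0.9603], [-1.0, 0.0021, -0.0036]]
handle top (0.5303160548210144, -0.3667055666446686) 0.012469617649912834
grip [ 0.53092856 -0.36353896  0.19980866] tool shift [ 0.05981902 -0.00041824 -0.00299803]
```

Emit:
servo_tool(
  motion=[
    [0.02,0,-0.003,0,-1],
    [0.045,0,-0.003,0,-1],
    [0.06,0,-0.003,0,-1],
    [0.06,0,-0.003,0,-1],
    [0.06,0,-0.003,0,1],
    [0.06,0,-0.003,0,1],
    [0.06,0,-0.003,0,1],
    [0.06,0,-0.003,0,1],
  ],
  force=60,
)

```text
clock: 3.8
tcp_pos: [0.5308, -0.3668, 0.2965]
orientation: [-1.001, 1.333, 0.996]
contact_force: [-0.6, -0.2, 0.1]
grip_width: 0.0285
```

Emit:
servo_tool(
  motion=[
    [0,0,0,0,1],
    [0,0,0,0,1],
    [0,0,0,0,1],
  ],
)

```text
clock: 4.1
tcp_pos: [0.5308, -0.3668, 0.2967]
orientation: [-1.002, 1.333, 0.996]
contact_force: [-0.8, 0.1, 0.4]
grip_width: 0.0243
```

Emit:
servo_tool(
  motion=[
    [-0.02,0,0,0,1],
    [-0.05,0,0,0,1],
    [-0.085,0,0,0,1],
    [-0.12,0,0,0,1],
    [-0.15,0,0,0,1],
    [-0.16,0,0,0,1],
    [-0.16,0,0,0,1],
    [-0.16,0,0,0,1],
  ],
)

```text
clock: 4.9
tcp_pos: [0.5306, -0.3657, 0.4547]
orientation: [-1.0, 1.334, 0.998]
contact_force: [-0.0, -0.3, -2.5]
grip_width: 0.0246
```

Run:
```python
from h import *
o=get_obs();im=grab_frame("wrist");s=grab_frame("scene");M=R.from_rotvec(o["orientation"]).as_matrix();print(o["clock"],o["tcp_pos"],M.round(4).tolist(),o["grip_width"],o["contact_force"])
save("pics/lift.png",np.hstack([im[::1],s]),.78)
p=np.array(o["tcp_pos"])
for w in([.55,0.],[.6285,.16]): print(w,M.T@np.array([w[0]-p[0],w[1]-p[1],0]))
```

```text
4.9 [ 0.53055479 -0.36569526  0.45470681] [[-0.0025, -0.9603, 0.279], [-0.0029, 0.279, 0.9603], [-1.0, 0.0016, -0.0035]] 0.024601346303495 [-0.00623853 -0.29049582 -2.53292323]
[0.55, 0.0] [-0.00110926  0.08336696  0.35659481]
[0.6285, 0.16] [-0.00177219  0.05262965  0.5321426 ]
```

View pics/lift.png

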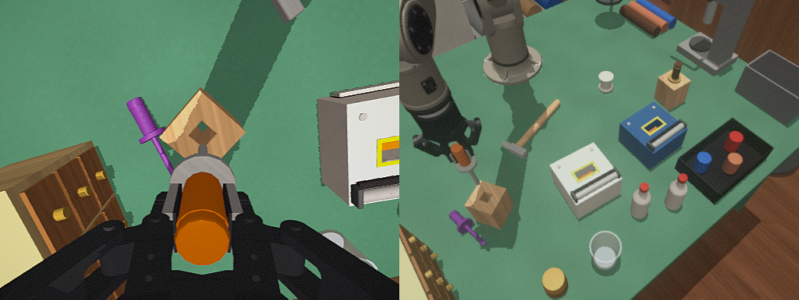

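The rod is out of its hole and held between the pads, with the orange handle at about (200,215). The stand is empty. Next I carry it high across to the blue box.

Emit:
servo_tool(
  motion=[
    [0,0.003,0.03,0,1],
    [0,0.053,0.532,0,1],
    [0,0.053,0.532,0,1],
    [0,0.053,0.532,0,1],
    [0,0.053,0.532,0,1],
    [0,0.053,0.532,0,1],
    [0,0.053,0.532,0,1],
    [0,0.053,0.532,0,1],
  ],
)

```text
clock: 5.8
tcp_pos: [0.5997, 0.0101, 0.4516]
orientation: [-0.998, 1.336, 1.0]
contact_force: [2.1, 0.2, -1.8]
grip_width: 0.0244
```

Emit:
servo_tool(
  motion=[
    [0,0.014,0.152,0,1],
    [0,0.014,0.152,0,1],
    [0,0.014,0.152,0,1],
    [0,0.014,0.152,0,1],
    [0,0.014,0.152,0,1],
    [0,0.014,0.152,0,1],
  ],
)

```text
clock: 6.4
tcp_pos: [0.6286, 0.1584, 0.4499]
orientation: [-0.998, 1.34, 0.999]
contact_force: [0.3, -1.4, -2.5]
grip_width: 0.0249
```

Run:
```python
from h import *
o=get_obs();a=grab_frame("top");s=grab_frame("scene");w=grab_frame("wrist");M=R.from_rotvec(o["orientation"]).as_matrix();print(o["clock"],o["tcp_pos"],M.round(4).tolist())
p=np.array(o["tcp_pos"]);print("shift",M.T@(np.array([.6285,.16,p[2]])-p))
for n,im in(("scene",s),("wrist",w)):
    K,T=cam(n,o);tip=p+.2867*M[:,0]
    print(n,"pred tip",proj(K,T,tip),"handle top",proj(K,T,p+.1287*M[:,0]),"slot",proj(K,T,[.6285,.16,.09]))
save("pics/over.png",np.hstack([cv2.resize(s[60:220,230:400],(425,400)),cv2.resize(w[40:,100:420],(372,400))]))
```

```text
6.4 [0.62861566 0.15842777 0.44985388] [[-0.0075, -0.9598, 0.2807], [-0.0049, 0.2808, 0.9598], [-1.0, 0.0058, -0.0068]]
shift [-6.78821141e-06  5.52424222e-04  1.47650166e-03]
scene pred tip [328.51621061 140.66725477] handle top [340.55547597  87.48253186] slot [325.67918747 160.79342026]
wrist pred tip [259.23467188 189.24949443] handle top [259.61255543 311.90923131] slot [262.95146262 171.268101  ]
```

View pics/over.png

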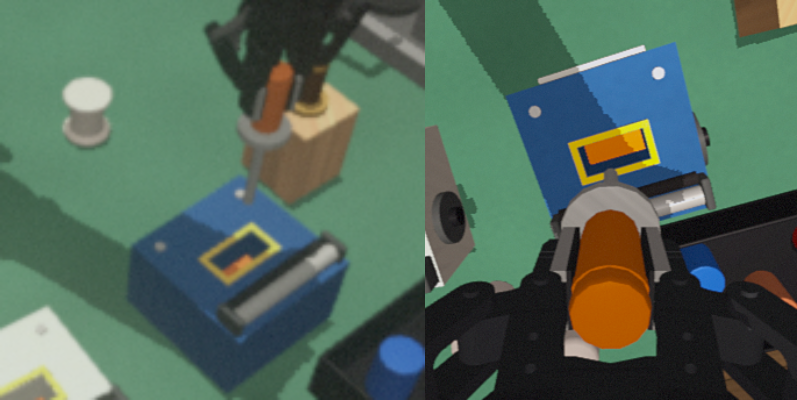

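The rod is straight in the grip: the tip is seen at scene (329.6,141.2) against a predicted (328.5,140.7). The slot is right below it, seen at wrist (262.6,170.8) against a predicted (263,171.3). I descend to just above the tab.

Emit:
servo_tool(
  motion=[
    [0.025,-0.001,0.002,0,1],
    [0.05,-0.001,0.002,0,1],
    [0.07,-0.001,0.002,0,1],
    [0.085,-0.001,0.002,0,1],
    [0.092,-0.001,0.002,0,1],
    [0.095,-0.001,0.002,0,1],
    [0.095,-0.001,0.002,0,1],
  ],
)

```text
clock: 7.25
tcp_pos: [0.63, 0.1588, 0.3563]
orientation: [-0.996, 1.338, 0.997]
contact_force: [-0.8, 0.5, -2.7]
grip_width: 0.0249
```

Emit:
servo_tool(
  motion=[
    [0.008,0,0,0,1],
    [0.014,0,0,0,1],
    [0.019,0,0,0,1],
    [0.023,0,0,0,1],
    [0.026,0,0,0,1],
    [0.028,0,0,0,1],
    [0.028,0,0,0,1],
  ],
)

```text
clock: 7.95
tcp_pos: [0.6299, 0.1588, 0.3282]
orientation: [-0.996, 1.337, 0.997]
contact_force: [1.2, -0.3, 0.6]
grip_width: 0.0246
```

Emit:
servo_tool(
  motion=[
    [0.001,0,0,0,1],
    [0.002,0,0,0,1],
    [0.003,0,0,0,1],
    [0.004,0,0,0,1],
    [0.004,0,0,0,1],
  ],
)

```text
clock: 8.45
tcp_pos: [0.6307, 0.1586, 0.327]
orientation: [-0.996, 1.334, 0.995]
contact_force: [-3.4, -1.2, 16.9]
grip_width: 0.0248
```

Run:
```python
from h import *
o=get_obs();s=grab_frame("scene");t=grab_frame("top");w=grab_frame("wrist");print(o["clock"],o["tcp_pos"],o["contact_force"],o["grip_width"])
save("pics/push.png",np.hstack([cv2.resize(s[60:220,230:400],(425,400)),cv2.resize(w[40:,100:420],(372,400))]))
np.save("t1.npy",t)
```

```text
8.45 [0.63071968 0.15859234 0.32700838] [-3.36285577 -1.24911268 16.94014451] 0.02483893601348891
```

View pics/push.png

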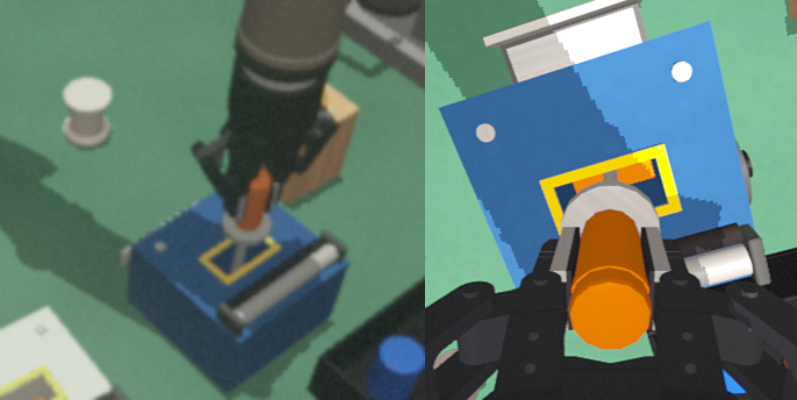

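The contact force rose to 17 N at a tip height of about 0.040 m, which is the stop. The cassette stands well out at the front, at about (570,45). I lift the rod out.

Emit:
servo_tool(
  motion=[
    [-0.02,0,0,0,1],
    [-0.05,0,0,0,1],
    [-0.085,0,0,0,1],
    [-0.115,0,0,0,1],
    [-0.13,0,0,0,1],
    [-0.13,0,0,0,1],
    [-0.13,0,0,0,1],
  ],
)

```text
clock: 9.3
tcp_pos: [0.6305, 0.1589, 0.4552]
orientation: [-0.996, 1.337, 0.997]
contact_force: [0.1, 0.4, -2.6]
grip_width: 0.0247
```

```bash
cat > g.py <<'E'
from h import *
import sys
o=get_obs();M=R.from_rotvec(o["orientation"]).as_matrix();p=np.array(o["tcp_pos"]);tip=p+.2867*M[:,0]
print(o["clock"],p.round(4),M.round(4).tolist(),"tip",tip.round(4),"shift",(M.T@(np.array([.5305,-.367,tip[2]])-tip)).round(4))
E
python3 g.py
```

```text
9.3 [0.6305 0.1589 0.4552] [[-0.0045, -0.9592, 0.2827], [-0.0031, 0.2827, 0.9592], [-1.0, 0.0034, -0.0042]] tip [0.6292 0.158  0.1685] shift [ 0.0021 -0.0538 -0.5315]
```

Emit:
servo_tool(
  motion=[
    [0,-0.003,-0.03,0,1],
    [0,-0.054,-0.53,0,1],
    [0,-0.054,-0.53,0,1],
    [0,-0.054,-0.53,0,1],
    [0,-0.054,-0.53,0,1],
    [0,-0.054,-0.53,0,1],
    [0,-0.054,-0.53,0,1],
    [0,-0.054,-0.53,0,1],
  ],
)

```text
clock: 10.1
tcp_pos: [0.5593, -0.2162, 0.4543]
orientation: [-0.994, 1.339, 0.999]
contact_force: [1.2, -0.1, -2.3]
grip_width: 0.025
```

```bash
python3 g.py
```

```text
10.1 [ 0.5593 -0.2162  0.4543] [[-0.0081, -0.9593, 0.2824], [-0.0022, 0.2824, 0.9593], [-1.0, 0.0071, -0.0044]] tip [ 0.557  -0.2169  0.1677] shift [ 0.0006 -0.017  -0.1515]
```

Emit:
servo_tool(
  motion=[
    [0,-0.017,-0.151,0,1],
    [0,-0.017,-0.151,0,1],
    [0,-0.017,-0.151,0,1],
    [0,-0.017,-0.151,0,1],
    [0,-0.017,-0.151,0,1],
    [0,-0.017,-0.151,0,1],
  ],
)

```text
clock: 10.7
tcp_pos: [0.5335, -0.3644, 0.453]
orientation: [-0.993, 1.339, 1.003]
contact_force: [-0.1, 0.4, -2.3]
grip_width: 0.0247
```

```bash
cat >> g.py <<'E'
w=grab_frame("wrist");s=grab_frame("scene");save("pics/back.png",np.hstack([cv2.resize(w[40:,100:420],(372,400)),cv2.resize(s[180:300,60:180],(400,400))]))
for n in("wrist","scene"):
    K,T=cam(n,o);print(n,"tip",proj(K,T,tip),"hole",proj(K,T,[.5305,-.367,.1]))
E
python3 g.py
```

```text
10.7 [ 0.5335 -0.3644  0.453 ] [[-0.0104, -0.9596, 0.2811], [0.0001, 0.2811, 0.9597], [-0.9999, 0.01, -0.0029]] tip [ 0.5305 -0.3644  0.1663] shift [-0.     -0.0007 -0.0025]
wrist tip [259.22910928 189.25344291] hole [256.88410787 172.6072577 ]
scene tip [102.25296874 235.3921418 ] hole [110.39736561 251.81772952]
```

View pics/back.png

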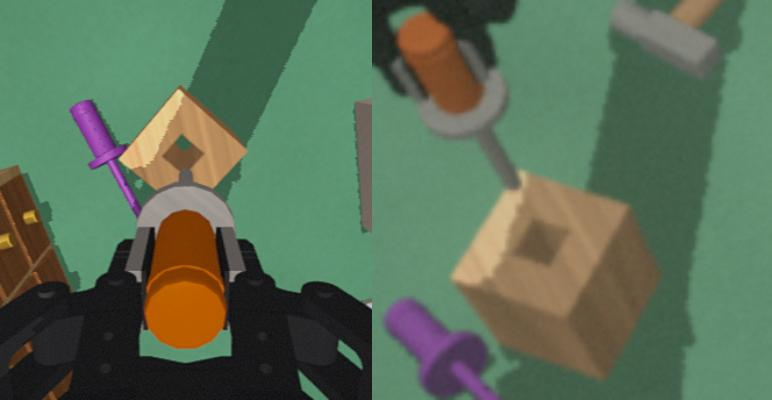

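The tip and the hole are both where predicted: hole seen at wrist (257.4,171.6), predicted (256.9,172.6), and at scene (110.4,252.3), predicted (110.4,251.8). I lower the rod.

Emit:
servo_tool(
  motion=[
    [0.01,-0.001,-0.0025,0,1],
    [0.035,-0.001,-0.0025,0,1],
    [0.055,-0.001,-0.0025,0,1],
    [0.075,-0.001,-0.0025,0,1],
    [0.095,-0.002,-0.0025,0,1],
    [0.115,-0.002,-0.0025,0,1],
    [0.13,-0.002,-0.0025,0,1],
    [0.14,-0.002,-0.0025,0,1],
  ],
)

```text
clock: 11.6
tcp_pos: [0.534, -0.3659, 0.3121]
orientation: [-0.994, 1.338, 1.006]
contact_force: [-0.2, -0.1, -1.8]
grip_width: 0.025
```

```bash
python3 g.py; python3 -c "
from bench import *;print(get_obs()['contact_force'])"
```

```text
11.6 [ 0.534  -0.3659  0.3121] [[-0.0107, -0.9604, 0.2783], [0.0005, 0.2783, 0.9605], [-0.9999, 0.0104, -0.0025]] tip [ 0.5309 -0.3657  0.0254] shift [ 0.      0.     -0.0013]
wrist tip [259.22733683 189.25607027] hole [256.81267509 222.21610146]
scene tip [120.24876569 267.11011443] hole [110.39736561 251.81772952]
[ 0.47152499  0.23983854 -2.14947556]
```

Emit:
servo_tool(
  motion=[
    [0.005,0,-0.001,0,1],
    [0.01,0,-0.001,0,1],
    [0.013,0,-0.001,0,1],
    [0.015,0,-0.001,0,1],
    [0.015,0,-0.001,0,1],
    [0.015,0,-0.001,0,1],
  ],
)

```text
clock: 12.3
tcp_pos: [0.5333, -0.3672, 0.2975]
orientation: [-0.994, 1.339, 1.006]
contact_force: [-0.1, -0.5, -2.2]
grip_width: 0.025
```

Emit:
servo_tool(
  motion=[
    [0,0,0,0,0.3],
    [0,0,0,0,-0.3],
    [0,0,0,0,-1],
    [0,0,0,0,-1],
    [0,0,0,0,-1],
    [0,0,0,0,-1],
  ],
)

```text
clock: 12.9
tcp_pos: [0.5334, -0.3671, 0.2975]
orientation: [-0.994, 1.338, 1.006]
contact_force: [0.6, -0.5, -0.6]
grip_width: 0.0853
```

Emit:
servo_tool(
  motion=[
    [-0.02,0,0,0,-1],
    [-0.05,0,0,0,-1],
    [-0.09,0,0,0,-1],
    [-0.12,0,0,0,-1],
    [-0.12,0,0,0,-1],
    [-0.12,0,0,0,-1],
  ],
)

```text
clock: 13.5
tcp_pos: [0.5347, -0.3672, 0.4181]
orientation: [-0.995, 1.338, 1.005]
contact_force: [-0.9, 0.7, 0.2]
grip_width: 0.085
```

Run:
```python
from h import *
o=get_obs();w=grab_frame("wrist");s=grab_frame("scene");t=grab_frame("top")
print(o["clock"],o["tcp_pos"],o["contact_force"])
K,T=cam("wrist",o);hsv=cv2.cvtColor(w,cv2.COLOR_RGB2HSV).astype(int);H,S,V=hsv[...,0],hsv[...,1],hsv[...,2]
m=((H>=5)&(H<=16)&(S>200)&(V>185)).astype(np.uint8)
c=max(cv2.findContours(m,0,1)[0],key=cv2.contourArea);print("handle top",cv2.minEnclosingCircle(np.array([ray(K,T,p,.168)[:2] for p in c[:,0]],np.float32)))
save("pics/end.png",np.hstack([cv2.resize(t[120:240,140:420],(467,200)),cv2.resize(w,(267,200))]))
b=np.vstack([np.hstack([cv2.resize(t[120:240,140:420],(700,300))]),np.hstack([cv2.resize(w,(350,262)),cv2.resize(s,(350,262))])]);save("pics/end.png",b)
```

```text
13.5 [ 0.5346629  -0.36724379  0.41809049] [-0.92558048  0.69843803  0.15595353]
handle top ((0.5307757258415222, -0.36698153614997864), 0.01221949141472578)
```

View pics/end.png

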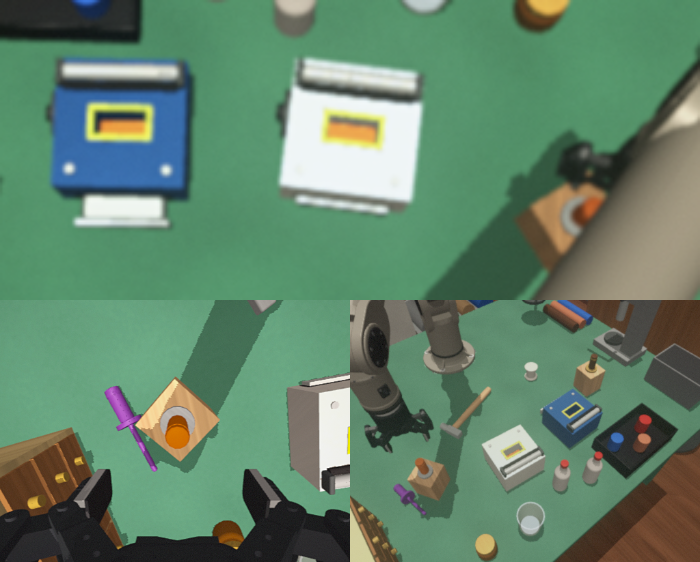

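The rod is back in its stand and upright. Its handle top is 0.5 mm from where it started. The blue cassette stands out at about (123,210), and the white box is unchanged. I hand in.

```bash
python3 -c "
from bench import *;print(hand_in())"
```

```text
the job is handed in; nothing more can be done
None
```

The job is done and handed in at about 13.6 s of the 54 s limit. The hand-in gives no verdict, so these are my own last checks:

- **Blue box:** I pushed the rod down the slot until it met the stop, with about 17 N on the tool and the tip about 40 mm above the table. The cassette stands out roughly 30 mm at the front in the last top view. I did not measure the tab's travel directly.
- **Rod:** It is back upright in its own stand with the collar on the block. The handle top is at (0.5308, -0.3670), and it was at (0.5303, -0.3667) before. The gripper is open and clear of everything.
- **White box:** I never touched it. Its cassette is still in, as at the start.
- **Not as expected:** The purple look-alike, which stood near the rod's stand at the start, was lying on the table when the wrist camera first saw it. My fingertips had stayed above 0.23 m and no contact force showed, so it seems to have fallen by itself. It is still on the work surface.

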